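# Free the ring-light dial and set it

### The arm

A 6-joint arm with a two-finger parallel gripper is mounted at the origin on the work surface. World frame = base frame: x ahead of the robot, y to its left, z up, the work surface at z = 0. Lengths are in mm, angles in rad, forces in N, time in s.
With the tool pointing down it reaches from about 275 to 850 mm from the base axis. Payload 19 kg.
Tool frame: the origin (TCP) lies on the centre line of the jaws, within the pads' length; the fingertips stand ctrl.tip_reach ahead of it and the grasp point (between the pads) lies 3 mm ahead of it (ctrl.tip_reach is the distance from the TCP to the fingertips, in mm); z points along the fingers, x is the direction in which the jaws open and shut, and the axes are right-handed (so a half turn about z gives the same grasp; the last joint's range is limited). The gripper opens to 85 mm and grips with 20 to 120 N. Pads are 22 mm wide; open, the fingers measure 114 mm over their backs; the gripper's body (76 mm by 85 mm) begins 54 mm behind the grasp point. The pads swing forward as they close: fully open they stand 13 mm farther back than shut.
Start: joints at [-1.438, 0.15, 1.437, -0, 1.554, -0.134], TCP at [151.572, -554.634, 253.267] pointing down, gripper open.
Joint ranges: [-2.8, 2.8], [-0.68, 2.1], [0.12, 2.68], [-1.39, 4.53], [0.16, 2.79], [-2.81, 2.81]. Speed limits (rad/s): [1.89, 1.89, 2.22, 3.01, 3.01, 3.01].

### API

Orientations are given as a unit quaternion [w, x, y, z].
In Python, from workcell import status, grab_frame, camera_model, sign_off, masks_of, ctrl gives the robot as it stands. The module is installed in compiled form; this text tells all that it offers.
- The arm moves only by the tool drive_tool, never from a script. Its argument "rows" is a list that holds one entry, the list of rows, each a list of 5 numbers: the shift along the tool's x, y, z in mm, then the turn about the tool's z in degrees, then the closure, from 0 (fully open) to 1 (shut). A call has 1 to 10 rows; each row is the pose to reach, as a shift and turn from the pose measured when the call began, along the tool's axes at that moment; what a row does not reach only later rows make up. A row lasts 1/12 s, in which the tool goes at most 41.7 mm and 7.16 degrees, less where a joint would pass 70% of its speed; a pose out of reach is approached as far as the arm can. A call with a gripper value outside its range is refused whole. The fingers move at their own pace and stop on an object; "force" is the grip in N (left out, the last holds). Time passes only in rows, so rows that repeat a pose let the fingers close. It gives the time, the measured TCP pose, the force and the opening at its end, in the units of the state.
- status.get_state(): the state, without advancing time (a new reading comes with each control period).
- grab_frame(name): name is "side" or "top"; returns the picture (400x640x3 uint8, blue, green, red); there is no depth.
- camera_model(name): a dict with "intrinsics" (3x3 intrinsics, pixels), "extrinsics" (4x4, takes a point from world to camera coordinates). Camera axes: x right, y up, looking along -z (the intrinsics and any distortion apply to the point x, -y, -z); pixel columns grow to the right and rows downward; lengths in mm; the calibration is good to about 2 mm. A picture is of the moment at which its call begins. camera_model takes no time and is no camera call.
- sign_off(): hands the job in, once; it reports no verdict.
Trained networks look in the newest picture that a camera, given by its name, has taken for a name from the list of things; names that differ only in an ending like _2 or _b are one class to them, and where a whole thing is asked for, a point or a joint stands for the part that bears it (a point fixed in the world has none). Each returns a list of dicts, best first, with "confidence" (0 to 1); they miss things now and then, are a little off and sometimes report something else, mostly with a low value. They report only what shows in the picture. A call takes as long as a camera call.
- masks_of(camera, label): "pixels" (400x640 bool, what is visible of it) and "bbox" ([centre column, centre row, width, height] in pixels, round what is visible of it).
The state is a dict: "time": time; "joints": joint angles; "qvel": joint speeds; "tau": joint torques, N m; "position": TCP position; "eef_rot": TCP orientation; "contact_force": force on the tool from outside, world axes, zero at the start; "wrist_torque": the same for the moment, N m; "grip_width": finger opening in mm.
Only numpy, scipy, OpenCV 4.12 (cv2) and the standard library are available. Lean on these libraries where they do the work, as an engineer would, in place of code of your own. Each camera call takes 0.05 s, during which the arm holds its last target. There are 200 camera calls.

### The job

Somebody left a component tray lying across the guard rails of the ring-light controller, so nobody can get at its dial. Lift the tray off by its upright fin, set it down flat and square inside the taped outline with the three camera modules still in their pockets, and let go of it; then turn the dial clockwise until its white pointer stands at the raised marker tab on its rim. Do not shift the marker tab, and leave everything else on the bench where it is.

Things in the scene. Friction and masses are not known exactly. Their poses are not given: they have to be found in the camera images.
- controller: fixed grey instrument box, 200 (x) x 160 (y) x 55 mm high; origin at the centre of its underside. The dial's axis is vertical through the middle of its top. Two guard rails run along its y at x = +-86 mm: 12 mm thick, 150 mm long, their tops 109 mm above the table (54 mm above the box top).
- tray: black plastic component tray, 210 (x) x 130 (y) mm, rim 16 mm high, floor 4 mm thick, 6 by 4 open pockets, about 0.25 kg; origin at the centre of its underside. A grey carrying fin rises from its centre: 70 mm long (x), 12 mm thick (y), its top 62 mm above the underside. At the start the tray lies across both rails, over the dial, its x roughly along the controller's x.
- module0: small loose camera module, 22 x 18 mm base, 10 mm high, lying in a pocket of the tray; origin at the centre of its underside
- module1: small loose camera module, 22 x 18 mm base, 10 mm high, lying in a pocket of the tray; origin at the centre of its underside
- module2: small loose camera module, 22 x 18 mm base, 10 mm high, lying in a pocket of the tray; origin at the centre of its underside
- pocket0 (a point): centre of the floor of the tray pocket (30 x 27 mm) in which module0 lies
- pocket1 (a point): centre of the floor of the tray pocket (30 x 27 mm) in which module1 lies
- pocket2 (a point): centre of the floor of the tray pocket (30 x 27 mm) in which module2 lies
- outline: rectangle of 10 mm yellow tape stuck flat on the table, inside 250 (x) x 170 (y) mm; origin at its centre
- grip_mid (a point): middle of the dial's upright black grip bar, on the dial's axis, 87 mm above the table (grip here). Bar 38 mm long, 13 mm thick, top 99 mm above the table, on a skirt disc of 34 mm radius. Frame: z up; the bar's length lies 135 degrees anticlockwise (from above) from its x. The dial is worn: the bar has about 23 degrees of free play before the skirt and pointer follow.
- pointer (a point): outer end of the white pointer line on the dial's skirt, 32 mm from the axis
- marker_line (a point): point on the marker's line at the same 32 mm radius, where the pointer has to come. The marker is a small raised metal tab (12 x 7 mm, 5 mm high) on a flat ring around the skirt, 36 to 48 mm from the axis; it can be shifted by hand and must stay.
- dial (a joint): angle of the dial's skirt and pointer in rad, 0 to 4.71 between end stops, growing clockwise seen from above; at 0 the pointer is 135 degrees anticlockwise from the controller's x. It stays where it is left.
- bottle: bystander: small closed white-capped bottle, 32 mm across, 75 mm tall, standing between the controller and the outline; origin under its centre
- jar: bystander: squat closed jar, 50 mm across, 50 mm tall, beyond the work area; origin under its centre
- tape_roll: bystander: core of a tape roll lying flat, 90 mm outside, 24 mm high, beyond the work area; origin under its centre
- screwdriver: bystander: screwdriver lying flat, 160 mm long, beyond the work area
- brush: bystander: brush lying flat, 150 mm long, between the controller and the outline, on the robot's side

How it is judged (in metres and radians):
On the way:
1. the tray lies flat inside the outline, released, the modules in their pockets (x of tray in the frame of outline between -0.024 and 0.024 m and y of tray in the frame of outline between -0.024 and 0.024 m and angle between the x axis of tray and the x axis of outline, either way round below 0.22 rad and z of tray in the frame of outline below 0.004 m and angle between tray's own z axis and vertical below 0.05 rad and linear speed of tray below 0.02 m/s and contact force between the fingers and tray below 0.3 N and distance between module0 and pocket0 below 0.014 m and distance between module1 and pocket1 below 0.014 m and distance between module2 and pocket2 below 0.014 m), for 0.3 s.
At the end, for the whole second after the job is handed in: tray flat, released, at rest inside the outline (centre within 24 mm along each of its axes, square within 0.22 rad), each module within 14 mm of its pocket's centre, pointer within 4 mm (about 7 degrees) of the marker line and at rest (all of step 1 and horizontal distance between pointer and marker_line below 0.004 m and velocity of joint dial between -0.05 and 0.05 rad/s); the robot touches nothing.
It fails at once if the marker tab is shifted (by more than 4 mm) (distance of marker_line from where it was at the start of the episode above 0.004 m).
It fails at once if a bystander is shifted by more than 30 mm (distance of any of bottle, jar, tape_roll, screwdriver, brush from where it was at the start of the episode above 0.03 m).
It fails at once if a module leaves its pocket (distance between module0 and pocket0 above 0.025 m or distance between module1 and pocket1 above 0.025 m or distance between module2 and pocket2 above 0.025 m).
It also fails if it takes over 72 s, if anything falls off the work surface, if the arm or the gripper's body presses on something with over 40 N, if the wrist force passes 120 N, or if a joint passes its speed limit or range.

## Working session

There is one attempt and no reset: what is moved stays moved. The work goes in short steps, Python scripts to look and compute and a tool call to move; the robot and the scene stay as the last step left them, time stands still between calls to the robot, and variables do not carry over. Pictures are saved under pics/ and viewed, about 8 in all and at most 12, crops included, and the job is handed in when it is done.

Besides the shell and the picture viewer there is one more tool, called after "Emit:" as name(argument=value, ...) on one line, values as JSON. drive_tool: Moves the arm, as the interface text tells. Its arguments: {"type":"object","properties":{"rows":{"type":"array","items":{"type":"array","items":{"type":"array","items":{"type":"number"}}}},"force":{"type":"number"}},"required":["rows"]}

```bash
mkdir -p pics; cat > h.py <<'E'
import numpy as np, cv2
from workcell import status, grab_frame, camera_model, sign_off, masks_of, ctrl
def cam(n):
    m=camera_model(n); return np.array(m["intrinsics"],float), np.array(m["extrinsics"],float), m
def proj(n,P):
    K,E,_=cam(n); P=np.atleast_2d(np.array(P,float)); c=(E[:3,:3]@P.T).T+E[:3,3]
    q=np.c_[c[:,0],-c[:,1],-c[:,2]]; u=(K@q.T).T; return u[:,:2]/u[:,2:]
def ray(n,u,v,z):
    K,E,_=cam(n); d=np.linalg.inv(K)@np.array([u,v,1.0]); d=np.array([d[0],-d[1],-d[2]])
    R=E[:3,:3]; o=-R.T@E[:3,3]; w=R.T@d; return o+w*(z-o[2])/w[2]
E
cat > a.py <<'E'
from h import *
print({k:np.round(v,3).tolist() for k,v in status.get_state().items()}, ctrl.tip_reach, [x for x in dir(ctrl) if x[0]!='_'])
for n in("top","side"):
    im=grab_frame(n); cv2.imwrite(f"pics/{n}0.png",im); K,E,m=cam(n); print(n,m.keys(),np.round(K,1).tolist(),np.round(-E[:3,:3].T@E[:3,3]),np.round(E[:3,:3],3).tolist())
    for l in ["controller","tray","outline","bottle","brush","jar","marker_line","grip_mid","module0"]:
        for r in masks_of(n,l)[:3]: 
            print(n,l,round(r["confidence"],2),np.round(r["bbox"],1).tolist(), cv2.minAreaRect(np.argwhere(r["pixels"])[:,::-1].astype(np.float32)))
E
python3 a.py
```

```text
{'time': 0.0, 'joints': [-1.438, 0.151, 1.438, -0.0, 1.554, -0.134], 'qvel': [0.001, 0.001, 0.001, -0.002, 0.001, -0.001], 'tau': [0.003, -71.305, -57.087, 0.0, 0.009, 0.0], 'position': [151.557, -554.451, 252.706], 'eef_rot': [-0.0, 0.795, -0.607, -0.0], 'contact_force': [-0.246, -0.057, -0.299], 'wrist_torque': [-0.01, 0.009, -0.02], 'grip_width': 85.404} 22.0 ['Unreachable', 'tip_reach']
top dict_keys(['intrinsics', 'extrinsics']) [[366.4, 0.0, 320.9], [0.0, 366.4, 198.4], [0.0, 0.0, 1.0]] [435. -14. 814.] [[0.122, -0.993, 0.0], [0.96, 0.118, 0.254], [-0.252, -0.031, 0.967]]
top controller 0.76 [402.0, 239.5, 84.6, 102.0] ((404.8306579589844, 238.73321533203125), (88.1295166015625, 99.24063873291016), 2.290609836578369)
top tray 0.76 [413.2, 239.5, 83.6, 116.8] ((413.67242431640625, 239.3864288330078), (72.69104766845703, 112.59146881103516), 7.815293312072754)
top outline 0.85 [227.8, 227.6, 100.6, 128.3] ((222.82763671875, 225.38687133789062), (120.2796401977539, 88.51496124267578), 83.04703521728516)
top bottle 0.59 [383.9, 277.0, 6.3, 13.8] ((382.98651123046875, 277.5810852050
[... 2331 characters left out ...]
0.0, 200.0), (26.0, 20.0), 90.0)
side jar 0.72 [392.6, 166.1, 108.4, 54.4] ((392.7544250488281, 164.35641479492188), (103.18238830566406, 40.247833251953125), 21.571308135986328)
side jar 0.62 [292.2, 202.1, 18.6, 28.1] ((290.0, 199.5), (25.0, 20.0), 90.0)
side jar 0.35 [278.1, 308.1, 167.6, 102.3] ((277.782470703125, 302.5072021484375), (154.06300354003906, 80.33921813964844), 15.883854866027832)
side marker_line 0.47 [390.9, 189.8, 37.6, 16.8] ((386.5292663574219, 191.74362182617188), (36.432273864746094, 14.892022132873535), 21.44773292541504)
side module0 0.3 [386.6, 186.0, 26.6, 11.4] ((386.6247253417969, 190.07882690429688), (25.369226455688477, 10.817089080810547), 22.833654403686523)
```

```bash
python3 - <<'E'
import cv2
t=cv2.imread("pics/top0.png")[100:350,150:490]; cv2.imwrite("pics/v1.png",cv2.resize(t,None,fx=2.3,fy=2.3,interpolation=cv2.INTER_CUBIC))
t=cv2.imread("pics/side0.png")[110:380,160:500]; cv2.imwrite("pics/v2.png",cv2.resize(t,None,fx=2.2,fy=2.2,interpolation=cv2.INTER_CUBIC))
E
```

```text
(no output)
```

View pics/v1.png

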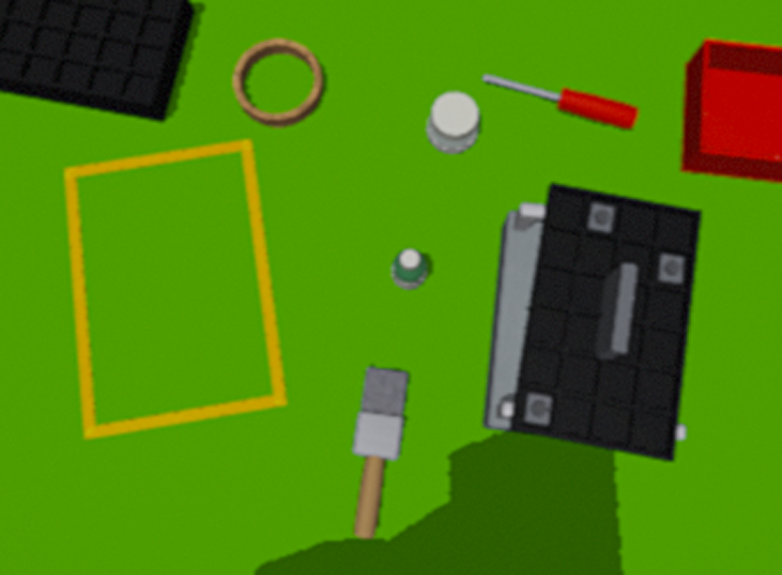

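View pics/v2.png

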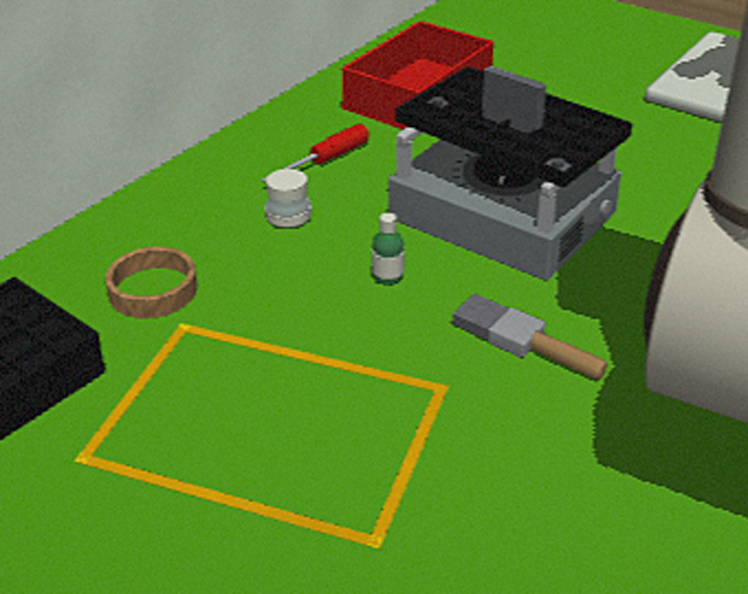

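```bash
cat > b.py <<'E'
from h import *
f=lambda p,s=2.3,o=(150,100):(p[0]/s+o[0],p[1]/s+o[1])
print("rim16+109=125 corners")
C=np.array([ray("top",*f(p),125) for p in [(551,185),(700,211),(672,459),(517,430)]]);print(C.round(),C.mean(0).round(1))
F=np.array([ray("top",*f(p),171) for p in [(630,264),(620,352)]]);print("fin(top centre line approx)",F.round(1),F.mean(0).round(1))
g=lambda p:f(p,2.2,(160,110))
F=np.array([ray("side",*g(p),171) for p in [(485,68),(545,84)]]);print("fin side",F.round(1),F.mean(0).round(1),np.degrees(np.arctan2(*(F[1]-F[0])[[1,0]])))
O=np.array([ray("top",*f(p),0) for p in [(70,172),(248,146),(281,404),(89,433)]]);print("outl",O.round(),O.mean(0).round(1))
O2=np.array([ray("side",*g(p),0) for p in [(183,326),(446,387),(377,545),(80,460)]]);print("outl side",O2.round(),O2.mean(0).round(1))
for Q in(C,O):
    a=Q[0]-Q[3];b=Q[1]-Q[2];a=a+b;print("long axis deg",np.degrees(np.arctan2(a[1],a[0])))
m=masks_of  # fin / tray mask refinement
for n,l in(("top","bottle"),("side","bottle")):pass
print("bottle",ray("top",*f((410,258)),75).round(), ray("side",*g((389,217)),75).round())
print("brush",[ray("top",*f(p),8).round() for p in[(385,368),(365,537)]])
print("rail near y+ ",ray("top",*f((531,211)),109).round(),ray("top",*f((508,409)),109).round())
from workcell import status
q=status.get_state()["eef_rot"]
from scipy.spatial.transform import Rotation as R
print(R.from_quat([q[1],q[2],q[3],q[0]]).as_matrix().round(3))
E
python3 b.py
```

```text
rim16+109=125 corners
[[ 667. -122.  125.]
 [ 659. -250.  125.]
 [ 453. -234.  125.]
 [ 460. -111.  125.]] [ 559.7 -179.   125. ]
fin(top centre line approx) [[ 594.5 -181.   171. ]
 [ 525.2 -176.9  171. ]] [ 559.9 -178.9  171. ]
fin side [[ 591.9 -174.7  171. ]
 [ 523.7 -177.7  171. ]] [ 557.8 -176.2  171. ] -177.40892534868777
outl [[663. 344.   0.]
 [713. 170.   0.]
 [461.  96.   0.]
 [413. 271.   0.]] [562.7 220.1   0. ]
outl side [[714. 171.   0.]
 [461.  94.   0.]
 [409. 272.   0.]
 [662. 347.   0.]] [561.7 220.8   0. ]
long axis deg -3.801977556148192
long axis deg 16.377719545563007
bottle [600.  -9.  75.] [596.  -8.  75.]
brush [array([506.,   2.,   8.]), array([354.,   1.,   8.])]
rail near y+  [ 647. -109.  109.] [ 476. -104.  109.]
[[ 0.264 -0.965  0.   ]
 [-0.965 -0.264  0.   ]
 [-0.    -0.    -1.   ]]
```

Top view (v1): the outline's corners are at about (70,172), (248,146), (281,404) and (89,433). The tray is centred near (610,320), the fin top runs (630,264)–(620,352), the bottle is at (410,265) and the brush at (375,450). The side view (v2) agrees. That puts the tray at about (559,-178) with yaw -3.6°, and the outline at (562,220) with yaw +16.4°. I'm moving above the fin now.

Emit:
drive_tool(rows=[[[-255,-492,20,19,0],[-255,-492,20,19,0],[-255,-492,20,19,0],[-255,-492,20,19,0],[-255,-492,20,19,0],[-255,-492,20,19,0],[-255,-492,20,19,0],[-255,-492,20,19,0],[-255,-492,20,19,0],[-255,-492,20,19,0]]], force=40)

```text
time: 1.83
position: [454.5, -274.6, 238.7]
eef_rot: [0.0, -0.684, 0.73, -0.0]
contact_force: [-0.6, -0.7, 0.8]
grip_width: 85.3
```

Emit:
drive_tool(rows=[[[-103,-98,9,0,0],[-103,-98,9,0,0],[-103,-98,9,0,0],[-103,-98,9,0,0],[-103,-98,9,0,0],[-103,-98,9,0,0],[-103,-98,9,0,0],[-103,-98,9,0,0]]])

```text
time: 2.5
position: [558.5, -179.0, 229.9]
eef_rot: [0.0, -0.683, 0.73, -0.0]
contact_force: [0.6, 0.4, -0.1]
grip_width: 85.4
```

```bash
cat > c.py <<'E'
from h import *
import sys
tag=sys.argv[1]
s=status.get_state(); p=s["position"]; print(np.round(p,1),np.round(s["eef_rot"],3))
ims=[]
for n in("top","side"):
    im=grab_frame(n); cv2.imwrite(f"pics/{n}{tag}.png",im)
    c=proj(n,[p[0],p[1],max(p[2]-60,20)])[0].astype(int); x,y=np.clip(c[0]-80,0,480),np.clip(c[1]-110,0,180)
    print(n,"crop origin",x,y); ims.append(cv2.resize(im[y:y+220,x:x+160],None,fx=2.5,fy=2.5,interpolation=cv2.INTER_CUBIC))
cv2.imwrite(f"pics/v{tag}.png",np.hstack(ims))
E
python3 c.py 3
```

```text
[ 558.5 -179.   229.9] [ 0.    -0.683  0.73  -0.   ]
top crop origin 341 124
side crop origin 314 34
```

View pics/v3.png

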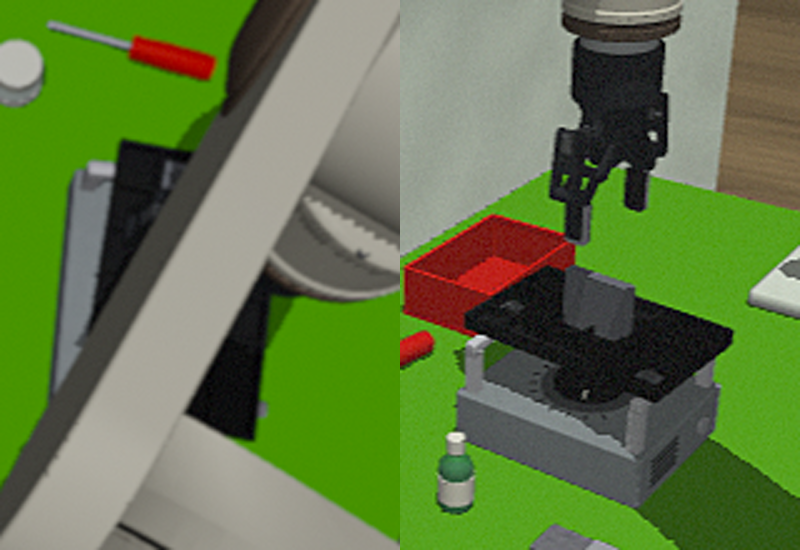

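The side view shows the open jaws centred over the fin (about (600,300) in the crop). I'll go down and grip.

Emit:
drive_tool(rows=[[[0,0,25,0,0.3],[0,0,50,0,0.4],[0,0,65,0,0.4],[0,0,75,0,0.4],[0,0,75,0,0.4],[0,0,75,0,0.6],[0,0,75,0,0.8],[0,0,75,0,1],[0,0,75,0,1],[0,0,75,0,1]]], force=40)

```text
time: 3.43
position: [559.0, -179.3, 156.3]
eef_rot: [0.0, -0.683, 0.73, -0.001]
contact_force: [-0.8, 0.3, 7.6]
grip_width: 11.6
```

Emit:
drive_tool(rows=[[[0,0,0,0,1],[0,0,0,0,1],[0,0,0,0,1]]])

```text
time: 3.68
position: [558.9, -179.3, 156.3]
eef_rot: [0.0, -0.683, 0.73, -0.001]
contact_force: [0.9, -1.7, -0.6]
grip_width: 11.6
```

Emit:
drive_tool(rows=[[[0,0,-5,0,1],[0,0,-12,0,1],[0,0,-22,0,1],[0,0,-34,0,1],[0,0,-46,0,1],[0,0,-57,0,1],[0,0,-65,0,1],[0,0,-70,0,1],[0,0,-72,0,1],[0,0,-72,0,1]]])

```text
time: 4.52
position: [558.8, -179.2, 228.6]
eef_rot: [0.0, -0.683, 0.73, -0.002]
contact_force: [0.4, -0.2, -2.4]
grip_width: 11.2
```

```bash
python3 c.py 4
```

```text
[ 558.8 -179.2  228.6] [ 0.    -0.683  0.73  -0.002]
top crop origin 341 124
side crop origin 314 34
```

View pics/v4.png

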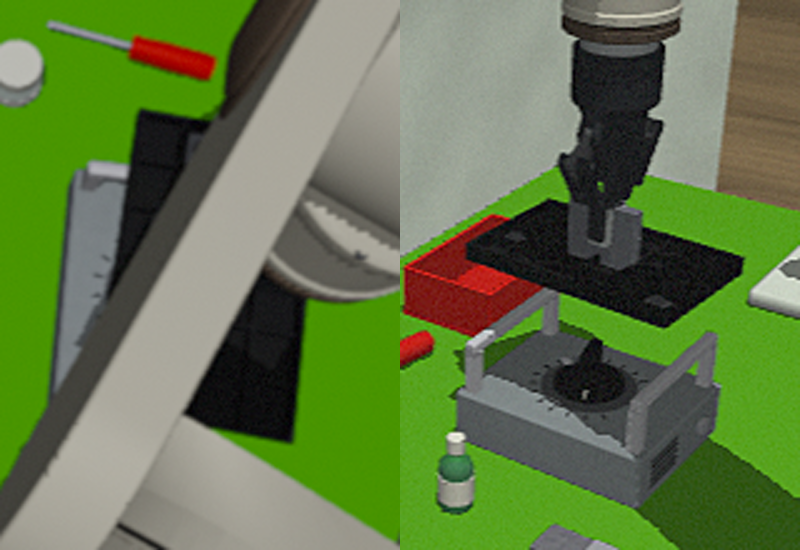

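The side view shows the tray lifted level off the rails, with the dial exposed and modules at (515,238) and (658,300). I'll carry it over to the outline.

Emit:
drive_tool(rows=[[[-8,0.5,0,0,1],[-24,1.5,0,-1,1],[-48,3,0,-2,1],[-76,4.5,0,-4,1],[-104,6,0,-6,1],[-132,7.5,0,-7.5,1],[-160,9,0,-9,1],[-188,11,0,-10.5,1],[-216,12.5,0,-12,1],[-244,14,0,-13.5,1]]])

```text
time: 5.45
position: [560.2, 67.2, 227.1]
eef_rot: [0.0, 0.765, -0.644, 0.001]
contact_force: [0.9, -1.0, -3.8]
grip_width: 11.5
```

Emit:
drive_tool(rows=[[[-28,-5,0,-1,1],[-56,-10,0,-2,1],[-82,-15,0,-4,1],[-106,-20,0,-5,1],[-126,-23.5,0,-6,1],[-140,-26,0,-6.5,1],[-148,-27.5,0,-6.5,1],[-151,-28,0,-6.5,1],[-151,-28,0,-6.5,1],[-151,-28,0,-6.5,1]]])

```text
time: 6.28
position: [562.2, 220.0, 226.9]
eef_rot: [0.0, 0.8, -0.6, 0.001]
contact_force: [-0.8, 0.0, -3.5]
grip_width: 11.2
```

Emit:
drive_tool(rows=[[[0,0,10,0,1],[0,0,30,0,1],[0,0,55,0,1],[0,0,80,0,1],[0,0,105,0,1],[0,0,125,0,1],[0,0,140,0,1],[0,0,150,0,1],[0,0,155,0,1],[0,0,155,0,1]]])

```text
time: 7.12
position: [562.1, 219.2, 71.0]
eef_rot: [0.001, 0.8, -0.6, 0.0]
contact_force: [-1.0, -1.1, -4.4]
grip_width: 11.8
```

```bash
python3 c.py 5
```

```text
[562.1 219.2  71. ] [ 0.001  0.8   -0.6    0.   ]
top crop origin 142 111
side crop origin 201 180
```

View pics/v5.png

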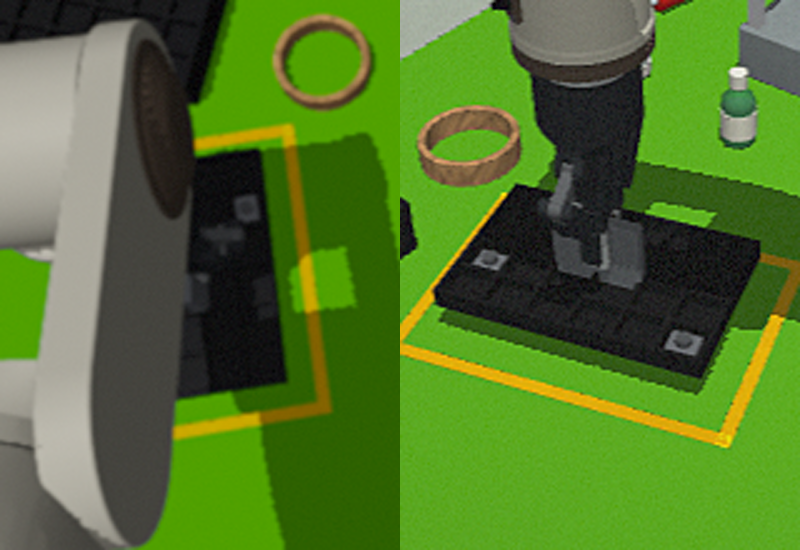

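The tray hovers about 24 mm up, square and central in the outline, with the modules showing. I'll lower it to contact.

Emit:
drive_tool(rows=[[[0,0,6,0,1],[0,0,12,0,1],[0,0,17,0,1],[0,0,20,0,1],[0,0,22,0,1],[0,0,23.5,0,1],[0,0,24.5,0,1],[0,0,24.5,0,1]]])

```text
time: 7.88
position: [562.7, 219.7, 48.0]
eef_rot: [-0.0, 0.8, -0.6, 0.001]
contact_force: [-0.7, -0.6, -3.2]
grip_width: 11.5
```

Emit:
drive_tool(rows=[[[0,0,1,0,1],[0,0,2,0,1],[0,0,2.5,0,1],[0,0,2.5,0,1]]])

```text
time: 8.22
position: [563.0, 219.7, 47.3]
eef_rot: [-0.0, 0.8, -0.6, 0.001]
contact_force: [-11.6, -4.4, 20.2]
grip_width: 11.9
```

Emit:
drive_tool(rows=[[[0,0,-0.5,0,0.8],[0,0,-0.5,0,0.6],[0,0,-0.5,0,0.4],[0,0,-0.5,0,0.4],[0,0,-0.5,0,0.4],[0,0,-5,0,0.4],[0,0,-30,0,0.4],[0,0,-65,0,0.4],[0,0,-100,0,0.4],[0,0,-140,0,0.4]]])

```text
time: 9.05
position: [561.9, 219.6, 188.3]
eef_rot: [0.0, 0.8, -0.6, 0.001]
contact_force: [0.1, -0.5, -0.7]
grip_width: 51.0
```

Emit:
drive_tool(rows=[[[20,80,-40,0,0.4],[40,150,-80,0,0.4],[80,296,-110,0,0.4],[80,296,-110,0,0.4],[80,296,-110,0,0.4],[80,296,-110,0,0.4],[80,296,-110,0,0.4],[80,296,-110,0,0.4],[80,296,-110,0,0.4],[80,296,-110,0,0.4]]])

```text
time: 9.88
position: [299.4, 59.8, 299.4]
eef_rot: [-0.001, 0.799, -0.601, 0.003]
contact_force: [-0.0, -0.6, 0.3]
grip_width: 51.4
```

```bash
cat > d.py <<'E'
from h import *
import sys
tag=sys.argv[1]
for n in("top","side"):
    im=grab_frame(n); cv2.imwrite(f"pics/{n}{tag}.png",im)
    for l in ["tray","module0","grip_mid","pointer","marker_line","controller"]:
        for r in masks_of(n,l)[:4]: print(n,l,round(r["confidence"],2),np.round(r["bbox"],1).tolist())
t=cv2.imread(f"pics/top{tag}.png"); s=cv2.imread(f"pics/side{tag}.png")
rz=lambda a,k:cv2.resize(a,None,fx=k,fy=k,interpolation=cv2.INTER_CUBIC)
a=rz(t[180:290,350:470],3.3); b=rz(s[150:260,330:450],3.3); c=rz(t[160:300,165:285],1.65); d=rz(s[220:370,180:380],1.5)
W=800; top=np.hstack([a,b]); bot=np.zeros((231,top.shape[1],3),np.uint8); bot[:c.shape[0],:c.shape[1]]=c[:231]; bot[:d.shape[0],400:400+d.shape[1]]=d[:231]
cv2.imwrite(f"pics/v{tag}.png",np.vstack([top,bot])); print(top.shape)
E
python3 d.py 6
```

```text
top module0 0.67 [393.7, 142.9, 63.6, 21.5]
top module0 0.46 [213.6, 187.4, 9.5, 10.3]
top module0 0.38 [206.4, 264.1, 5.1, 11.5]
top grip_mid 0.56 [408.2, 242.2, 22.0, 17.1]
top grip_mid 0.16 [225.3, 224.9, 65.7, 101.7]
top pointer 0.88 [405.0, 242.8, 33.0, 32.5]
top pointer 0.45 [221.3, 223.4, 70.2, 102.1]
top marker_line 0.8 [406.0, 242.4, 43.2, 43.2]
top controller 0.63 [403.1, 241.7, 93.9, 109.6]
top controller 0.61 [405.2, 243.6, 44.4, 41.9]
side tray 0.73 [279.4, 300.5, 130.3, 73.2]
side module0 0.69 [278.9, 306.1, 160.7, 102.2]
side module0 0.49 [282.6, 301.5, 125.4, 79.4]
side module0 0.4 [291.0, 199.4, 18.3, 24.3]
side grip_mid 0.74 [279.1, 308.4, 161.7, 102.9]
side grip_mid 0.5 [389.3, 178.4, 15.0, 19.4]
side pointer 0.94 [388.4, 182.9, 30.0, 27.1]
side marker_line 0.81 [391.8, 186.4, 38.8, 19.0]
side controller 0.72 [390.0, 192.9, 105.8, 88.8]
(363, 792, 3)
```

View pics/v6.png

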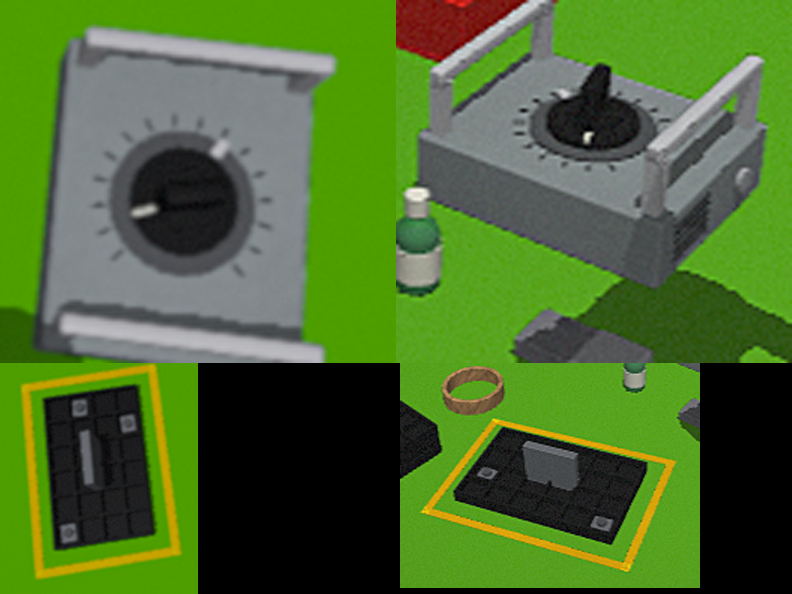

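The tray sits flat inside the outline with all three modules in their pockets. In the top crop, the dial centre is near (183,203), the pointer tip near (135,212), the marker tab near (220,147), and the bar is roughly horizontal. Next I'll measure the dial's geometry.

```bash
cat > e.py <<'E'
from h import *
import sys
from scipy.optimize import least_squares
tag=sys.argv[1]
def blobs(n,roi,th):
    x0,y0,x1,y1=roi; im=cv2.imread(f"pics/{n}{tag}.png")[y0:y1,x0:x1]; k=4
    g=cv2.cvtColor(cv2.resize(im,None,fx=k,fy=k,interpolation=cv2.INTER_CUBIC),cv2.COLOR_BGR2GRAY)
    N,L,S,C=cv2.connectedComponentsWithStats((g>th).astype(np.uint8))
    out=[]
    for i in range(1,N):
        if S[i,4]>60:
            pts=np.argwhere(L==i)[:,::-1].astype(np.float32); r=cv2.minAreaRect(pts); b=cv2.boxPoints(r)
            f=lambda p:np.array(p)/k+[x0-.375,y0-.375]
            e=sorted([(b[j]+b[(j+1)%4])/2 for j in range(4)],key=lambda m:-np.hypot(*(m-r[0])))[:2]
            out.append((n,S[i,4],f(C[i]).round(2),[f(q).round(1) for q in e]))
    return out
for th in(150,170):
  for o in blobs("top",(378,212,432,268),th)+blobs("side",(362,165,420,203),th): print(th,o)
def tri(pt,ps):
    f=lambda P:np.r_[(proj("top",P)[0]-pt),(proj("side",P)[0]-ps)]
    r=least_squares(f,[560,-180,65]); return r.x.round(1),r.fun.round(1)
m=masks_of("top","marker_line") if 0 else None
E
cat >> e.py <<'E'
f=lambda p:(p[0]/3.3+350,p[1]/3.3+180)
# rail tops (z=109) corners from the top view crop, ring/skirt ellipse centres
R=np.array([ray("top",*f(p),109) for p in[(88,30),(335,57)]]);print("rail far outer corners",R.round(1))
R=np.array([ray("top",*f(p),109) for p in[(62,318),(322,350)]]);print("rail near",R.round(1))
for z in(57,60): print("ring ctr",z,ray("top",*f((183,203)),z).round(1))
for z in(65,70): print("skirt ctr",z,ray("top",*f((184,202)),z).round(1))
E
python3 e.py 6
```

```text
150 ('top', np.int32(286), array([416.5 , 224.36]), [array([418.4, 222.1]), array([414.5, 226.5])])
150 ('top', np.int32(147), array([392.99, 243.52]), [array([395.9, 242.8]), array([390.1, 244.2])])
150 ('side', np.int32(137), array([380.21, 177.59]), [array([377.8, 176. ]), array([381.9, 178.8])])
150 ('side', np.int32(1047), array([413.49, 189.39]), [array([407. , 195.3]), array([420.4, 182.9])])
150 ('side', np.int32(73), array([387.55, 190.94]), [array([388.2, 189.5]), array([386.8, 192.2])])
170 ('top', np.int32(155), array([416.28, 224.54]), [array([417.7, 222.7]), array([414.9, 226.3])])
170 ('top', np.int32(71), array([392.98, 243.52]), [array([390.6, 244.1]), array([395.6, 242.9])])
170 ('side', np.int32(86), array([380.35, 177.71]), [array([379.4, 176.3]), array([381.3, 178.7])])
170 ('side', np.int32(870), array([413.55, 189.39]), [array([420.5, 183.4]), array([407.3, 195.1])])
rail far outer corners [[ 651.1 -100.4  109. ]
 [ 652.3 -249.8  109. ]]
rail near [[ 478.5  -99.9  109. ]
 [ 478.8 -247.9  109. ]]
ring ctr 57 [ 561.5 -175.4   57. ]
ring ctr 60 [ 561.  -174.7   60. ]
skirt ctr 65 [ 560.9 -174.2   65. ]
skirt ctr 70 [ 560.  -173.2   70. ]
```

```bash
python3 - <<'E'
import cv2,numpy as np
t=cv2.imread("pics/top6.png")[216:268,378:434]; s=cv2.imread("pics/side6.png")[164:204,360:420]
a=cv2.resize(t,(392,364),interpolation=cv2.INTER_CUBIC); b=cv2.resize(s,(408,272),interpolation=cv2.INTER_CUBIC)
a=cv2.convertScaleAbs(255*(a/255.)**.5); b=cv2.convertScaleAbs(255*(b/255.)**.5)
o=np.zeros((364,800,3),np.uint8); o[:,:392]=a; o[:272,392:]=b; cv2.imwrite("pics/v7.png",o)
E
```

```text
(no output)
```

View pics/v7.png

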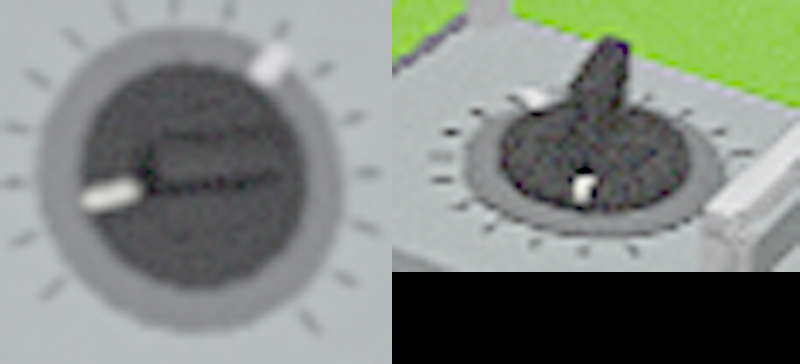

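The zoom shows the pointer line from (143,187) out to (82,200), the tab at (268,65), and the bar's lower top edge from (150,188) to (275,178). I'll convert these to angles.

```bash
cat > g.py <<'E'
from e import tri
from h import *
print("ptr centroid",tri([392.99,243.52],[387.55,190.94]),"ptr tip",tri([389.9,244.3],[386.8,192.3]),"tab",tri([416.4,224.45],[380.28,177.65]))
z=lambda x,y,h:ray("top",x/7+378-.43,y/7+216-.43,h)
ang=lambda d:np.degrees(np.arctan2(d[1],d[0]))
for zs in(62,66,70):
    c=z(193,176,zs); a=z(82,200,zs); b=z(143,187,zs); print(zs,"c",c.round(1),"ptr r",np.hypot(*(a-c)[:2]).round(1),"ang ctr->tip",ang(a-c).round(1),"line",ang(a-b).round(1))
for zr in(57,62):
    c=z(190.5,180,57); t=[ray("top",*p,zr) for p in([416.4,224.45],[418.2,222.3],[414.6,226.4])]; print(zr,c.round(1),[(ang(q-c).round(1),np.hypot(*(q-c)[:2]).round(1)) for q in t])
e=[z(*p,99) for p in[(150,188),(275,178)]];print("bar lower edge",[q.round(1) for q in e],ang(e[1]-e[0]))
C=np.array([560.3,-174.5])
for al in(80,85,90,95,100):
    u=np.array([np.cos(np.radians(al)),np.sin(np.radians(al))]);v=np.array([-u[1],u[0]])
    q=[np.r_[C+s*19*u+t*6.5*v,99] for s,t in[(1,1),(-1,1),(-1,-1),(1,-1)]]
    print(al,((proj("top",q)-[378,216]+.43)*7).round().tolist())
E
python3 g.py 6 | tail -22
```

```text
170 ('side', np.int32(86), array([380.35, 177.71]), [array([379.4, 176.3]), array([381.3, 178.7])])
170 ('side', np.int32(870), array([413.55, 189.39]), [array([420.5, 183.4]), array([407.3, 195.1])])
rail far outer corners [[ 651.1 -100.4  109. ]
 [ 652.3 -249.8  109. ]]
rail near [[ 478.5  -99.9  109. ]
 [ 478.8 -247.9  109. ]]
ring ctr 57 [ 561.5 -175.4   57. ]
ring ctr 60 [ 561.  -174.7   60. ]
skirt ctr 65 [ 560.9 -174.2   65. ]
skirt ctr 70 [ 560.  -173.2   70. ]
ptr centroid (array([ 552.6, -149.1,   63.7]), array([ 0.1,  0.3, -0.3, -0. ])) ptr tip (array([ 550.5, -142.7,   63.9]), array([ 0. ,  0.1, -0.2, -0. ])) tab (array([ 599. , -194.8,   61.7]), array([ 0. ,  0.1, -0.1, -0. ]))
62 c [ 562.2 -173.6   62. ] ptr r 33.8 ang ctr->tip 109.1 line 108.9
66 c [ 561.6 -172.7   66. ] ptr r 33.6 ang ctr->tip 109.1 line 108.9
70 c [ 560.9 -171.9   70. ] ptr r 33.4 ang ctr->tip 109.1 line 108.9
57 [ 561.8 -174.    57. ] [(np.float64(-29.7), np.float64(44.2)), (np.float64(-30.3), np.float64(50.3)), (np.float64(-28.6), np.float64(38.5))]
62 [ 561.8 -174.    57. ] [(np.float64(-29.1), np.float64(42.6)), (np.float64(-29.8), np.float64(48.7)), (np.float64(-27.8), np.float64(37.0))]
bar lower edge [array([ 551.1, -154. ,   99. ]), array([ 558.2, -188.5,   99. ])] -78.45018921547765
80 [[154.0, 167.0], [286.0, 206.0], [297.0, 162.0], [165.0, 123.0]]
85 [[155.0, 173.0], [289.0, 201.0], [296.0, 156.0], [162.0, 128.0]]
90 [[156.0, 179.0], [292.0, 196.0], [294.0, 150.0], [159.0, 133.0]]
95 [[158.0, 185.0], [294.0, 190.0], [292.0, 144.0], [157.0, 139.0]]
100 [[160.0, 191.0], [296.0, 184.0], [290.0, 138.0], [155.0, 145.0]]
```

Emit:
drive_tool(rows=[[[297,-187,60,-85.4,0.6],[297,-187,60,-85.4,0.6],[297,-187,60,-85.4,0.6],[297,-187,60,-85.4,0.6],[297,-187,60,-85.4,0.6],[297,-187,60,-85.4,0.6],[297,-187,60,-85.4,0.6],[297,-187,60,-85.4,0.6],[297,-187,60,-85.4,0.6],[297,-187,60,-85.4,0.6]]])

```text
time: 11.42
position: [565.1, -176.2, 235.3]
eef_rot: [0.0, 0.999, -0.032, -0.001]
contact_force: [-0.0, 0.6, -0.0]
grip_width: 34.1
```

```bash
cat > s.py <<'E'
import sys; from h import *
from scipy.spatial.transform import Rotation as R
s=status.get_state(); q=s["eef_rot"]; M=R.from_quat([q[1],q[2],q[3],q[0]]).as_matrix()
x,y,z,yaw=map(float,sys.argv[1:5]); p=np.array(s["position"])
cur=np.degrees(np.arctan2(M[1,0],M[0,0])); print("pos",p.round(1),"yaw",cur.round(1),"j6",np.degrees(s["joints"][5]).round(1),"shift",(M.T@(np.array([x,y,z])-p)).round(1),"turn",((cur-yaw+180)%360-180).round(1),"F",np.round(s["contact_force"],1),"M",np.round(s["wrist_torque"],2))
E
python3 s.py 561.5 -174 180 11.5
```

```text
pos [ 565.1 -176.2  235.3] yaw -3.7 j6 -21.0 shift [-3.7 -2.  55.3] turn -15.2 F [-0.   0.6 -0. ] M [ 0.   -0.    0.03]
```

Emit:
drive_tool(rows=[[[-3.7,-2,20,-7,0.6],[-3.7,-2,55,-14,0.6],[-3.7,-2,85,-15,0.6],[-3.7,-2,105,-15,0.6],[-3.7,-2,115,-15,0.6],[-3.7,-2,115,-15,0.6]]])

```text
time: 11.92
position: [560.6, -173.7, 118.2]
eef_rot: [-0.001, 0.995, 0.098, -0.003]
contact_force: [0.2, -0.5, -0.5]
grip_width: 34.3
```

```bash
python3 s.py 561.5 -174 91 11.5; python3 - <<'E'
from h import *
im=grab_frame("side"); cv2.imwrite("pics/side8.png",im); cv2.imwrite("pics/v8.png",cv2.resize(im[100:220,310:470],None,fx=4.5,fy=4.5,interpolation=cv2.INTER_CUBIC))
E
```

```text
pos [ 560.6 -173.7  118.2] yaw 11.3 j6 -36.0 shift [ 1.   0.5 27.2] turn -0.2 F [ 0.2 -0.5 -0.5] M [-0.01  0.01  0.04]
```

View pics/v8.png

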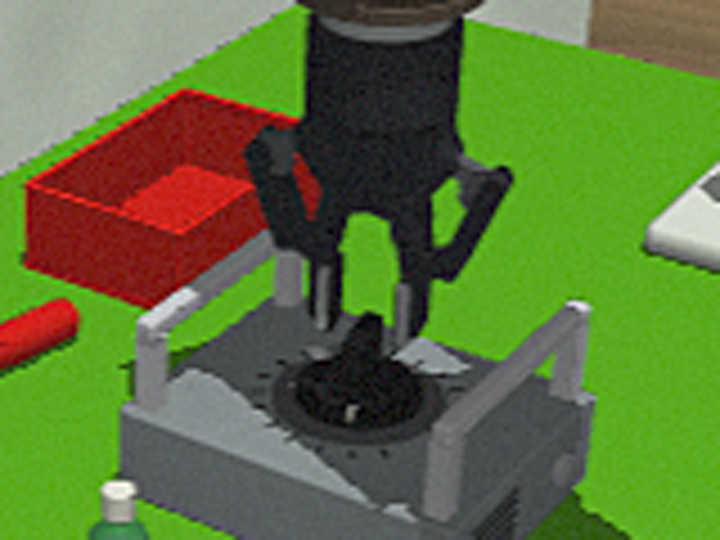

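The jaws straddle the bar (bar top at about (370,318), pads at 325 and 405), clear of the rails. I'll go down and grip.

Emit:
drive_tool(rows=[[[1,0.5,12,0,0.6],[1,0.5,22,0,0.6],[1,0.5,27,0,0.6],[1,0.5,27,0,0.6],[1,0.5,27,0,0.75],[1,0.5,27,0,1],[1,0.5,27,0,1],[1,0.5,27,0,1]]], force=30)

```text
time: 12.63
position: [562.8, -174.4, 93.7]
eef_rot: [0.0, 0.995, 0.098, -0.001]
contact_force: [4.9, 0.7, -0.4]
grip_width: 12.6
```

```bash
python3 s.py 561.5 -174 91 11.5
```

```text
pos [ 562.8 -174.4   93.7] yaw 11.3 j6 -35.9 shift [-1.2 -0.6  2.7] turn -0.2 F [ 4.9  0.7 -0.4] M [ 0.07 -0.78 -0.03]
```

Emit:
drive_tool(rows=[[[0,0,0,4,1],[0,0,0,9,1],[0,0,0,14,1],[0,0,0,19,1],[0,0,0,24,1],[0,0,0,29,1],[0,0,0,34,1],[0,0,0,39,1],[0,0,0,43,1],[0,0,0,45,1]]])

```text
time: 13.47
position: [562.9, -174.3, 93.8]
eef_rot: [0.0, 0.956, -0.292, -0.001]
contact_force: [3.9, 0.8, -4.2]
grip_width: 12.5
```

```bash
python3 s.py 562 -174 91 -124.5
```

```text
pos [ 562.9 -174.3   93.8] yaw -34.0 j6 9.3 shift [-0.9  0.3  2.8] turn 90.5 F [ 3.9  0.8 -4.2] M [ 0.15 -0.68  0.05]
```

Emit:
drive_tool(rows=[[[0,0,0,5,1],[0,0,0,10,1],[0,0,0,15,1],[0,0,0,20,1],[0,0,0,25,1],[0,0,0,30,1],[0,0,0,35,1],[0,0,0,40,1],[0,0,0,43,1],[0,0,0,45,1]]])

```text
time: 14.3
position: [563.1, -174.3, 93.8]
eef_rot: [0.0, 0.771, -0.637, -0.0]
contact_force: [3.8, -0.9, -5.3]
grip_width: 12.3
```

Emit:
drive_tool(rows=[[[0,0,0,5,1],[0,0,0,10,1],[0,0,0,15,1],[0,0,0,20,1],[0,0,0,25,1],[0,0,0,30,1],[0,0,0,35,1],[0,0,0,40,1],[0,0,0,43,1],[0,0,0,43,1]]])

```text
time: 15.13
position: [563.2, -174.4, 93.8]
eef_rot: [-0.0, -0.482, 0.876, -0.0]
contact_force: [4.3, -0.9, -4.8]
grip_width: 12.5
```

```bash
python3 s.py 562 -174 91 -124.5;python3 - <<'E'
from h import *
o=[]
for n,r in(("top",(350,180,470,290)),("side",(330,140,450,250))):
    im=grab_frame(n); cv2.imwrite(f"pics/{n}9.png",im); o.append(cv2.resize(im[r[1]:r[3],r[0]:r[2]],None,fx=3.3,fy=3.3,interpolation=cv2.INTER_CUBIC))
cv2.imwrite("pics/v9.png",np.hstack(o))
E
```

```text
pos [ 563.2 -174.4   93.8] yaw -122.3 j6 97.7 shift [0.2 1.2 2.8] turn 2.2 F [ 4.3 -0.9 -4.8] M [-0.19 -0.71 -0.02]
```

View pics/v9.png

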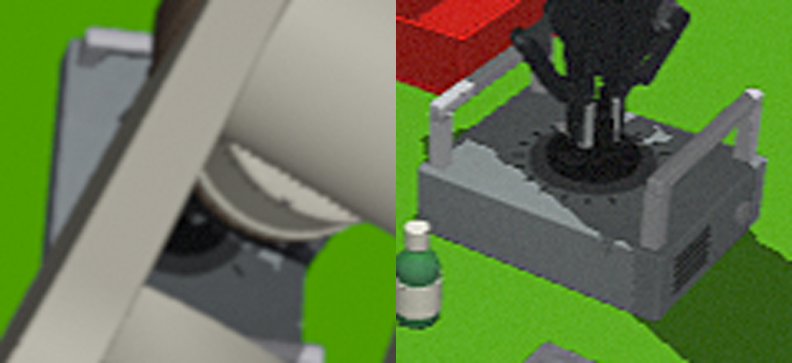

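The pointer is hidden by the gripper after a 133.6° turn. I'll release and back off to look.

Emit:
drive_tool(rows=[[[0,0,0,0,0.8],[0,0,0,0,0.6],[0,0,0,0,0.6],[0,0,0,0,0.6],[0,0,-15,0,0.6],[0,0,-45,0,0.6],[0,0,-85,0,0.6],[0,0,-125,0,0.6],[0,0,-160,0,0.6],[0,0,-160,0,0.6]]])

```text
time: 16.07
position: [564.7, -174.9, 261.6]
eef_rot: [0.003, -0.485, 0.875, -0.004]
contact_force: [1.0, -0.4, 1.8]
grip_width: 34.1
```

```bash
python3 s.py 330 0 300 -122.3
```

```text
pos [ 564.7 -174.9  261.6] yaw -122.0 j6 97.3 shift [-24.  291.3 -41.1] turn 0.3 F [ 1.  -0.4  1.8] M [-0.06 -0.02  0.02]
```

Emit:
drive_tool(rows=[[[-24,291,-41,0,0.6],[-24,291,-41,0,0.6],[-24,291,-41,0,0.6],[-24,291,-41,0,0.6],[-24,291,-41,0,0.6],[-24,291,-41,0,0.6],[-24,291,-41,0,0.6],[-24,291,-41,0,0.6],[-24,291,-41,0,0.6],[-24,291,-41,0,0.6]]])

```text
time: 16.9
position: [330.5, -0.2, 300.1]
eef_rot: [0.003, -0.485, 0.874, -0.004]
contact_force: [-0.1, -0.3, 0.5]
grip_width: 33.9
```

```bash
cat > k.py <<'E'
from h import *
import sys
tag=sys.argv[1]
for n in("top","side"): cv2.imwrite(f"pics/{n}{tag}.png",grab_frame(n))
t=cv2.imread(f"pics/top{tag}.png")[216:268,378:434]; s=cv2.imread(f"pics/side{tag}.png")[164:204,360:420]
a=cv2.resize(t,(392,364),interpolation=cv2.INTER_CUBIC); b=cv2.resize(s,(408,272),interpolation=cv2.INTER_CUBIC)
g=lambda a:cv2.convertScaleAbs(255*(a/255.)**.5)
o=np.zeros((364,800,3),np.uint8); o[:,:392]=g(a); o[:272,392:]=g(b); cv2.imwrite(f"pics/v{tag}.png",o)
E
python3 k.py 10; python3 e.py 10 | head -12
```

```text
150 ('top', np.int32(285), array([416.51, 224.35]), [array([418.4, 222.1]), array([414.5, 226.5])])
150 ('side', np.int32(182), array([380.31, 177.95]), [array([378. , 175.6]), array([382.3, 179.6])])
170 ('top', np.int32(152), array([416.3 , 224.51]), [array([417.9, 222.9]), array([414.8, 226.1])])
170 ('side', np.int32(122), array([380.58, 178.22]), [array([379. , 176.5]), array([382.1, 179.6])])
rail far outer corners [[ 651.1 -100.4  109. ]
 [ 652.3 -249.8  109. ]]
rail near [[ 478.5  -99.9  109. ]
 [ 478.8 -247.9  109. ]]
ring ctr 57 [ 561.5 -175.4   57. ]
ring ctr 60 [ 561.  -174.7   60. ]
skirt ctr 65 [ 560.9 -174.2   65. ]
skirt ctr 70 [ 560.  -173.2   70. ]
```

View pics/v10.png

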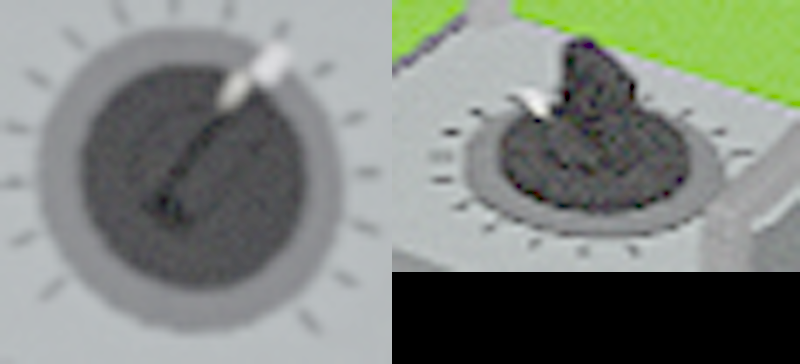

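```bash
cat > m.py <<'E'
from h import *
import sys
tag=sys.argv[1]
ang=lambda d:np.degrees(np.arctan2(d[1],d[0]))
z=lambda x,y,h:ray("top",x/7+378-.43,y/7+216-.43,h)
# rectify dial to world-polar at given height, list bright pixels by radius
im=cv2.cvtColor(cv2.imread(f"pics/top{tag}.png"),cv2.COLOR_BGR2GRAY).astype(np.float32)
c1=(z(193,176,64)+z(190.5,180,57))[:2]/2; print("c",c1)
for name,h,radii in(("ptr",64,range(18,34,2)),("tab",62,range(38,48,2))):
  for r in radii:
    A=np.radians(np.arange(-60,20,.5)); P=np.c_[c1[0]+r*np.cos(A),c1[1]+r*np.sin(A),np.full(len(A),h)]
    u=proj("top",P).astype(np.float32); v=cv2.remap(im,u[:,0].copy(),u[:,1].copy(),cv2.INTER_CUBIC).ravel()
    base=np.median(v); w=np.clip(v-base-.4*(v.max()-base),0,None); print(name,r,v.max().round(),base.round(),(np.degrees(A)@w/w.sum()).round(1))
E
python3 m.py 10
```

```text
c [ 561.85847805 -173.55263048]
ptr 18 29.0 24.0 -38.7
ptr 20 29.0 22.0 -31.2
ptr 22 51.0 25.0 -17.1
ptr 24 88.0 27.0 -18.8
ptr 26 124.0 25.0 -19.4
ptr 28 145.0 25.0 -20.0
ptr 30 161.0 23.0 -20.6
ptr 32 160.0 31.0 -21.1
tab 38 174.0 81.0 -29.0
tab 40 192.0 80.0 -29.3
tab 42 189.0 78.0 -29.5
tab 44 187.0 91.0 -29.7
tab 46 184.0 118.0 -29.8
```

The pointer reads about -21° and the tab -29.4°, so it needs about 8.3° more clockwise. That matches the predicted play (133.6° of bar turn gave 130° at the pointer). I'll re-grip.

```bash
python3 s.py 563 -174.4 180 -122.3
```

```text
pos [330.9  -0.6 299.5] yaw -122.0 j6 108.6 shift [  24.2 -287.9  122. ] turn 0.3 F [0.5 0.  0.2] M [-0.04  0.03 -0.03]
```

Emit:
drive_tool(rows=[[[12,-144,40,0,0.6],[24,-288,50,0,0.6],[24,-288,50,0,0.6],[24,-288,50,0,0.6],[24,-288,50,0,0.6],[24,-288,50,0,0.6],[24,-288,50,0,0.6],[24,-288,90,0,0.6],[24,-288,122,0,0.6],[24,-288,122,0,0.6]]])

```text
time: 17.83
position: [561.4, -174.6, 171.7]
eef_rot: [-0.001, -0.484, 0.875, 0.001]
contact_force: [-0.7, 1.0, -0.8]
grip_width: 34.5
```

```bash
python3 s.py 563 -174.4 92.5 -122.3
```

```text
pos [ 561.4 -174.6  171.7] yaw -122.1 j6 97.4 shift [-1.2 -1.4 79.2] turn 0.2 F [-0.7  1.  -0.8] M [ 0.04  0.04 -0.02]
```

Emit:
drive_tool(rows=[[[-1,-1.4,35,0,0.6],[-1,-1.4,60,0,0.6],[-1,-1.4,75,0,0.6],[-1,-1.4,78,0,0.6],[-1,-1.4,78,0,0.6],[-1,-1.4,78,0,0.75],[-1,-1.4,78,0,1],[-1,-1.4,78,0,1],[-1,-1.4,78,0,1],[-1,-1.4,78,0,1]]])

```text
time: 18.67
position: [563.7, -174.9, 95.7]
eef_rot: [-0.001, -0.484, 0.875, -0.0]
contact_force: [-0.0, -0.4, 8.2]
grip_width: 12.3
```

```bash
python3 s.py 563 -174.4 92.5 -130.6
```

```text
pos [ 563.7 -174.9   95.7] yaw -122.1 j6 97.4 shift [-0.1  0.9  3.2] turn 8.5 F [-0.  -0.4  8.2] M [-0.1   0.03  0.06]
```

Gripped. Turning the last 8.5°, then releasing and retreating.

Emit:
drive_tool(rows=[[[0,0,0,3,1],[0,0,0,6,1],[0,0,0,8.5,1],[0,0,0,8.5,1],[0,0,0,8.5,1],[0,0,0,8.5,0.8],[0,0,0,8.5,0.6],[0,0,0,8.5,0.6],[0,0,-3,8.5,0.6],[0,0,-15,8.5,0.6]]])

```text
time: 19.5
position: [563.1, -174.6, 109.9]
eef_rot: [-0.001, -0.418, 0.908, 0.001]
contact_force: [-0.9, -0.8, -0.2]
grip_width: 34.3
```

Emit:
drive_tool(rows=[[[0,0,-30,0,0.6],[0,0,-70,0,0.6],[0,0,-110,0,0.6],[0,0,-150,0,0.6],[0,0,-160,0,0.6],[0,0,-160,0,0.6]]])

```text
time: 20.0
position: [564.3, -174.9, 275.1]
eef_rot: [0.001, -0.418, 0.908, -0.002]
contact_force: [-0.0, -0.0, -1.1]
grip_width: 34.2
```

```bash
python3 s.py 330 0 300 -130.6
```

```text
pos [ 564.3 -174.9  275.1] yaw -130.6 j6 105.9 shift [ 19.6 291.6 -26.3] turn 0.0 F [-0.  -0.  -1.1] M [ 0.01 -0.04 -0.  ]
```

Emit:
drive_tool(rows=[[[20,291,-26,0,0.6],[20,291,-26,0,0.6],[20,291,-26,0,0.6],[20,291,-26,0,0.6],[20,291,-26,0,0.6],[20,291,-26,0,0.6],[20,291,-26,0,0.6],[20,291,-26,0,0.6],[20,291,-26,0,0.6],[20,291,-26,0,0.6]]])

```text
time: 20.83
position: [330.3, -0.8, 299.8]
eef_rot: [0.001, -0.418, 0.908, -0.002]
contact_force: [0.2, -0.6, 0.3]
grip_width: 34.1
```

```bash
python3 k.py 11; python3 m.py 11; python3 - <<'E'
import cv2,numpy as np
o=cv2.imread("pics/v11.png"); t=cv2.imread("pics/top11.png")[100:350,150:490]; o[:]=o
b=np.zeros((590,800,3),np.uint8); b[:364]=o; t=cv2.resize(t,(307,226)); b[364:,:307]=t
s=cv2.imread("pics/side11.png")[220:370,180:380]; b[364:,400:700]=cv2.resize(s,(300,226)); cv2.imwrite("pics/v11b.png",b)
E
```

```text
c [ 561.85847805 -173.55263048]
ptr 18 28.0 25.0 -11.4
ptr 20 27.0 23.0 -38.6
ptr 22 26.0 24.0 0.6
ptr 24 37.0 25.0 -25.4
ptr 26 77.0 27.0 -27.0
ptr 28 127.0 25.0 -28.0
ptr 30 161.0 22.0 -28.8
ptr 32 171.0 30.0 -29.3
tab 38 177.0 81.0 -29.1
tab 40 191.0 80.0 -29.2
tab 42 189.0 79.0 -29.4
tab 44 187.0 91.0 -29.7
tab 46 184.0 119.0 -29.8
```

View pics/v11b.png

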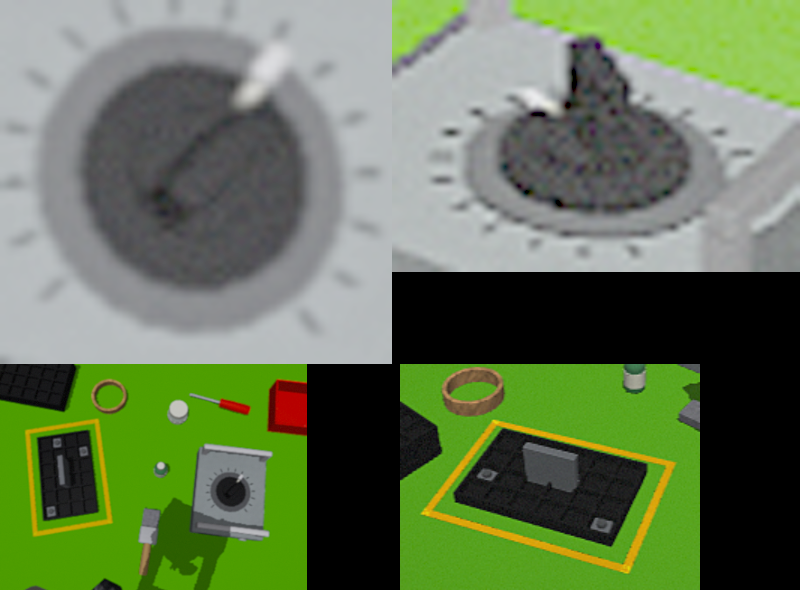

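The pointer lies in line with the tab (-29.3° against -29.4°), the tray is square inside the outline with its three modules, and the bystanders haven't moved. Handing in.

```bash
python3 -c "
from workcell import sign_off
print(sign_off())"
```

```text
the job is handed in; nothing more can be done
None
```

The job is handed in: the tray is off the controller and inside the taped outline, and the dial's pointer stands at the marker tab. Sign-off gives no verdict, so success rests on my own camera checks.

- **Tray:** I gripped it by the fin, carried it over the bottle, and set it down turned 20° to line up with the outline. The last top and side pictures show it flat and square inside the tape, with all three modules in their pockets. I judged the final centring from the pictures and did not measure it.
- **Dial:** I turned the bar 133.6° clockwise and backed off to look. The pointer was about 8° short, so I re-gripped and turned another 8.5°. At the pointer's 32 mm radius it now reads -29.3°, and the tab reads about -29.4°. Near its inner end the bar partly hides the pointer, so the readings there differ by a few degrees.
- **Everything else:** The tab reads the same in the images before and after, and the bystanders look unmoved. The arm is clear of everything. The job took about 21 s of the 72 s allowed.

No check failed. The first free-play estimate of about 3.5° matched what I saw after the first turn.

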